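# Pack the condiment caddy and snap its hold-down cap on

## Task

Get the condiment caddy ready to be wheeled away: stand the square tin and the round jar upright in its two square bays, one in each (either way round), right down on the floor. Then put the hold-down cap over the stud between them, knob up, press it until it clicks and keep on pressing, so that it is fully home on the stud; finish while still holding it down firmly with the gripper, and leave the olive dish and the spatula where they are.

Things in the scene. Friction and masses are not known exactly. Their poses are not given: they have to be found in the camera images.
- caddy: open wooden condiment caddy, fixed to the cart, 68 x 170 x 46 mm (x, y, z), origin at the centre of its underside. Floor 6 mm thick, walls 5 mm thick whose tops are 46 mm above the cart top. Two square bays, 58 x 58 mm inside, lie along its long (y) axis on either side of an upright steel stud; only its +x and -x sides are free of neighbours
- stud_top (a point): centre of the flat top of the caddy's stud, 99 mm above the cart top (axes as the caddy's, z up). The stud is 16 mm in diameter, its top edge bevelled to 9 mm over the last 5 mm. Three sprung steel balls stand out 4 mm from it, their centres 20 mm below the top: they are the snap catches
- bay_left (a point): centre of the floor of the bay on the caddy's +y side, 51 mm from the stud's axis, 6 mm above the cart top
- bay_right (a point): centre of the floor of the bay on the caddy's -y side, 51 mm from the stud's axis, 6 mm above the cart top
- tin_center (a point): centre of the square metal spice tin, half-way up: 53 x 53 mm and 90 mm tall, upright, about 0.22 kg, axes square to its sides. In a bay it stands 44 mm clear of the walls: take it in its upper part (about 70 mm above its foot), with the fingers on the caddy's +x and -x sides when it goes into a bay
- jar_center (a point): centre of the round closed glass jar with a flat metal lid, half-way up: 53 mm in diameter, 90 mm tall, straight-sided, upright, about 0.26 kg. Handle like the tin
- cap_knob (a point): middle of the knob of the round hold-down cap (about 0.12 kg), which stands knob up: a wooden knob 30 mm in diameter and 44 mm tall, on a flat plastic disc 84 mm across and 6 mm thick, on a hollow hub. This point is 58 mm above the hub's lower edge, 28 mm above the disc's underside, 22 mm below the knob's top. Fully home, it is 28 mm above the stud's top: disc resting on the stud
- cap_mouth (a point): centre of the hub's open lower edge, on the cap's axis. The hub is 35 mm in diameter and 30 mm long, with an inner lip (20 mm opening) at this edge. Set over the stud, the cap is stopped by the catches about 13 mm above home; pushing with about 10 N drives the lip past them, the resistance suddenly drops (the click), then the cap goes home, its disc 3 mm above the packed tin and jar
- olive_dish: empty white ceramic olive dish, 110 mm across, 32 mm tall, origin under its centre; leave alone
- spatula: hard grey silicone spatula lying flat, its handle towards its -x, origin at about its middle; leave alone

How it is judged:
On the way, in this order (a step that is already met when the one before it is completed fails the run):
1. tin and jar stand upright in the two bays, one in each, down on the floor (((horizontal distance between tin_center and bay_left below 0.008 m and z of tin_center in the frame of bay_left below 0.049 m and angle between each of tin_center, jar_center's own z axis and vertical below 0.1 rad and horizontal distance between jar_center and bay_right below 0.008 m and z of jar_center in the frame of bay_right below 0.049 m) or (horizontal distance between tin_center and bay_right below 0.008 m and z of tin_center in the frame of bay_right below 0.049 m and angle between each of tin_center, jar_center's own z axis and vertical below 0.1 rad and horizontal distance between jar_center and bay_left below 0.008 m and z of jar_center in the frame of bay_left below 0.049 m))), for 0.2 s.
2. the cap has clicked past the catches and is fully home on the stud (z of cap_knob in the frame of stud_top between 0.024 and 0.0305 m and horizontal distance between cap_knob and stud_top below 0.008 m and angle between cap_knob's own z axis and vertical below 0.12 rad), for 0.2 s.
At the end, for the whole second after the job is handed in: tin and jar upright (within 0.1 rad) in different bays, each within 8 mm of its bay's centre and less than 4 mm off the floor; the cap, level within 0.12 rad and within 8 mm of the stud's axis, less than 2.5 mm from fully home; the fingers still press it, and it bears on the stud with more than 4 N (all of step 2 and ((horizontal distance between tin_center and bay_left below 0.008 m and z of tin_center in the frame of bay_left below 0.049 m and angle between each of tin_center, jar_center's own z axis and vertical below 0.1 rad and horizontal distance between jar_center and bay_right below 0.008 m and z of jar_center in the frame of bay_right below 0.049 m) or (horizontal distance between tin_center and bay_right below 0.008 m and z of tin_center in the frame of bay_right below 0.049 m and angle between each of tin_center, jar_center's own z axis and vertical below 0.1 rad and horizontal distance between jar_center and bay_left below 0.008 m and z of jar_center in the frame of bay_left below 0.049 m)) and contact force between cap and caddy above 4 N and contact force between the fingers and cap above 3 N); the arm keeps its last pose, push and grip.
It fails at once if the white ceramic olive dish is pushed aside (more than 30 mm) (distance of olive_dish from where it was at the start of the episode above 0.03 m).
It fails at once if the spatula is pushed aside (more than 30 mm) (distance of spatula from where it was at the start of the episode above 0.03 m).
It also fails if it takes over 72 s, if anything falls off the work surface, if the arm or the gripper's body presses on something with over 40 N, if the wrist force passes 120 N, or if a joint passes its speed limit or range.

## Robot

A 6-joint arm with a two-finger parallel gripper is mounted at the origin on the work surface. World frame = base frame: x ahead of the robot, y to its left, z up, the work surface at z = 0. Lengths are in m, angles in rad, forces in N, time in s.
With the tool pointing down it reaches from about 0.3 to 0.875 m from the base axis. Payload 6.4 kg.
Tool frame: the origin (TCP) lies midway between the tips of the shut fingers; the grasp point (between the pads) lies 19 mm behind it; x points along the fingers, y is the direction in which the jaws open and shut, and the axes are right-handed (so a half turn about x gives the same grasp; the last joint's range is limited). The gripper opens to 85 mm and grips with 20 to 120 N. Pads are 22 mm wide; open, the fingers measure 114 mm over their backs; the gripper's body (76 mm by 85 mm) begins 54 mm behind the grasp point. The pads swing forward as they close: fully open they stand 13 mm farther back than shut.
Start: joints at [1.097, 0.181, 1.607, -0, 1.354, -0.206], TCP at [0.152, 0.555, 0.231] pointing down, gripper open.
Joint ranges: [-2.99, 2.99], [-0.89, 2.07], [0.3, 2.58], [-1.14, 4.28], [0, 2.63], [-3.12, 3.12]. Speed limits (rad/s): [2.57, 2.57, 3.01, 3.14, 3.14, 3.14].

## Interface

Orientations are given as a unit quaternion [w, x, y, z].
In Python, from bench import ctrl gives the robot as it stands.
- The arm moves only by the tool servo_tool, never from a script. Its argument "targets" is a list of rows, each a list of 7 numbers: the turn, a rotation vector about the tool's x, y, z in rad, then the shift along the tool's x, y, z in mm, then the opening, from -1 (shut) to 1 (fully open). A call has exactly 8 rows; each row is the pose to reach, as a shift and turn from the pose measured when the call began, along the tool's axes at that moment; what a row does not reach only later rows make up. A row lasts 1/8 s, in which the tool goes at most 62.5 mm and 10.7 degrees, less where a joint would pass 70% of its speed; a pose out of reach is approached as far as the arm can. A call with a gripper value outside its range is refused whole. The fingers move at their own pace and stop on an object; the grip force is fixed at half the most. Time passes only in rows, so rows that repeat a pose let the fingers close, or fill a call up. It gives the time, the measured TCP pose, the force and the opening at its end, in the units of the state.
- ctrl.get_obs(): the state, without advancing time (a new reading comes with each control period).
- ctrl.camera(name): name is "scene" or "side" or "wrist"; returns a dict with "pixels" (420x560x3 uint8, blue, green, red), "intrinsics" (3x3 intrinsics, pixels), "R" (3x3) and "t" (3): a world point X has camera coordinates R X + t; the wrist camera has in their place "tool_from_camera" (4x4, takes a point from camera to tool coordinates, whose origin is the TCP and whose axes are the tool frame's). Camera axes: x right, y down, z forward; pixel columns grow to the right and rows downward; lengths in m; the calibration is good to about 2 mm. A picture is of the moment at which its call begins: read the wrist's pose just before it. There is no depth.
- ctrl.hand_in(): hands the job in, once; it reports no verdict.
The state is a dict: "time_s": time; "q": joint angles; "dq": joint speeds; "joint_efforts": joint torques, N m; "eef_pos": TCP position; "eef_rot": TCP orientation; "wrist_force": force on the tool from outside, world axes, zero at the start; "torque": the same for the moment, N m; "opening": opening from 0.0 (shut) to 1.0 (fully open).
Only numpy, scipy, OpenCV 4.12 (cv2) and the standard library are available. Lean on these libraries where they do the work, as an engineer would, in place of code of your own. Each camera call takes 0.05 s, during which the arm holds its last target.

## Working session

There is one attempt and no reset: what is moved stays moved. The work goes in short steps, Python scripts to look and compute and a tool call to move; the robot and the scene stay as the last step left them, time stands still between calls to the robot, and variables do not carry over. Pictures are saved under pics/ and viewed, and the job is handed in when it is done.

Besides the shell and the picture viewer there is one more tool, called after ">>>" as a command line: name --pt "numbers of a row" for each row, then --argument value for the rest. servo_tool: Moves the arm, as the interface text tells. Its arguments: {"type":"object","properties":{"targets":{"type":"array","items":{"type":"array","items":{"type":"number"}}}},"required":["targets"]}

```bash
ls; mkdir -p pics
cat > h.py <<'E'
import numpy as np,cv2
from bench import ctrl
from scipy.spatial.transform import Rotation as Ro
def snap(n,f):
    o=ctrl.get_obs(); c=ctrl.camera(n); cv2.imwrite('pics/'+f+'.png',np.asarray(c['pixels'])); 
    return o,c
E
python3 - <<'E'
from h import *
for n in ['scene','side','wrist']:
    o,c=snap(n,n+'0'); print(n,c['intrinsics'],c.get('R'),c.get('t'),c.get('tool_from_camera'))
print(o)
E
```

```text
pics
scene [[398.36046188   0.         278.92800038]
 [  0.         398.36046188 212.51810209]
 [  0.           0.           1.        ]] [[ 0.02361561  0.99956323 -0.01776653]
 [ 0.60326268 -0.02841939 -0.79703605]
 [-0.79719285  0.00810461 -0.60367034]] [-0.02728052 -0.27390525  1.44409903] None
side [[386.13699614   0.         283.75888532]
 [  0.         386.13699614 211.15264942]
 [  0.           0.           1.        ]] [[ 0.94330822 -0.33147552  0.0171344 ]
 [-0.17868203 -0.55063955 -0.81539488]
 [ 0.27971832  0.76610708 -0.57865153]] [-0.58271145  0.18228343  0.63082373] None
wrist [[320.19323745   0.         278.06465369]
 [  0.         320.19323745 208.81157834]
 [  0.           0.           1.        ]] None None [[ 8.95279134e-05 -2.79056395e-01  9.60274711e-01 -1.41700138e-01]
 [ 9.99999683e-01  7.85157452e-04  1.34935682e-04  6.34280706e-04]
 [-7.91621510e-04  9.60274394e-01  2.79056377e-01 -7.03245929e-02]
 [ 0.00000000e+00  0.00000000e+00  0.00000000e+00  1.00000000e+00]]
{'time_s': 0.1, 'q': array([ 1.09672573e+00,  1.81444426e-01,  1.60791604e+00, -2.65552830e-05,
        1.35379711e+00, -2.06262229e-01]), 'dq': array([ 0.0015642 , -0.00086869, -0.00125162, -0.00086384,  0.00019447,
       -0.00019978]), 'joint_efforts': array([ 1.09906581e-03, -4.45878124e+01, -3.52236414e+01, -1.71430670e-04,
        4.17706164e-03,  1.80205853e-05]), 'eef_pos': array([0.15189313, 0.55405737, 0.23048291]), 'eef_rot': array([ 0.70060102,  0.09387518,  0.70095293, -0.09492446]), 'wrist_force': array([ 0.07804353, -0.74395523,  0.00970964]), 'torque': array([ 0.02944231, -0.04792896,  0.01887946]), 'opening': 1.0022590587558375}
```

View pics/scene0.png

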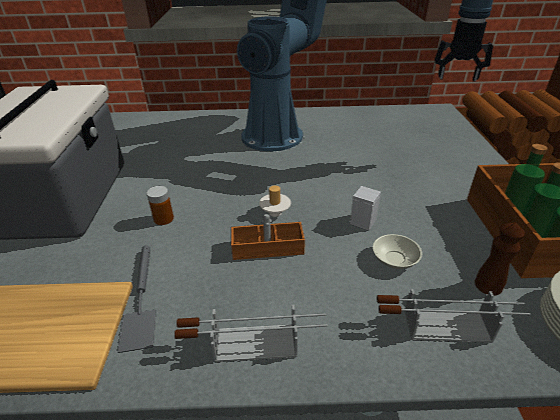

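View pics/side0.png

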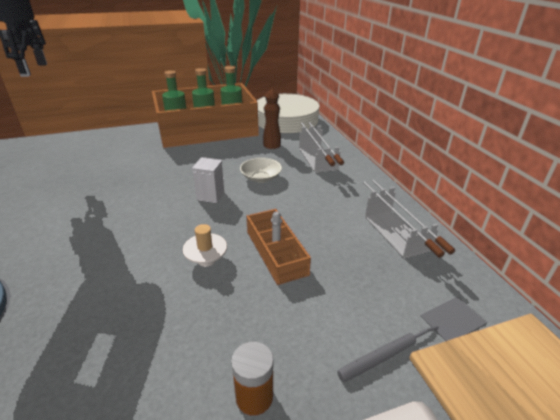

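View pics/wrist0.png

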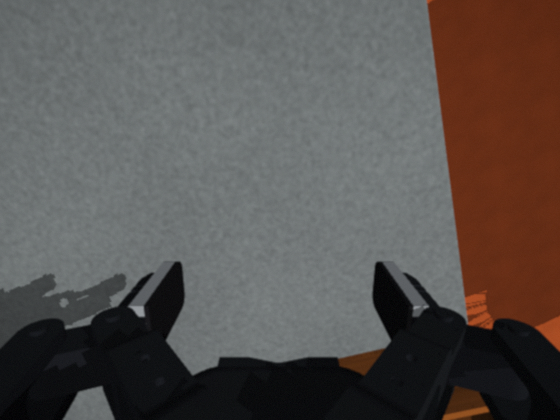

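Scene view: jar ~(160,206), cap ~(274,200), caddy ~(268,240), tin ~(365,208), dish (397,252), spatula (142,300). Side view: jar (253,380), cap (204,245), caddy (277,243), tin (208,180). I'll zoom in to measure them.

Run:
```python
from h import *
a=cv2.imread('pics/scene0.png');b=cv2.imread('pics/side0.png')
def z(im,x,y,w,h,k,f):cv2.imwrite('pics/'+f+'.png',cv2.resize(im[y:y+h,x:x+w],None,fx=k,fy=k,interpolation=cv2.INTER_CUBIC))
z(a,220,170,100,100,6,'za'); z(b,170,140,150,150,4,'zb'); 
z(a,340,170,60,80,6,'zt'); z(a,130,170,60,80,6,'zj');
```

```text
(no output)
```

View pics/za.png

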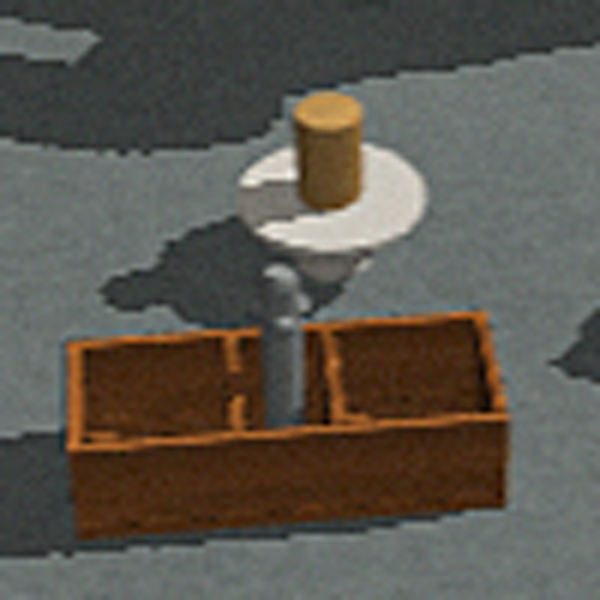

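View pics/zb.png

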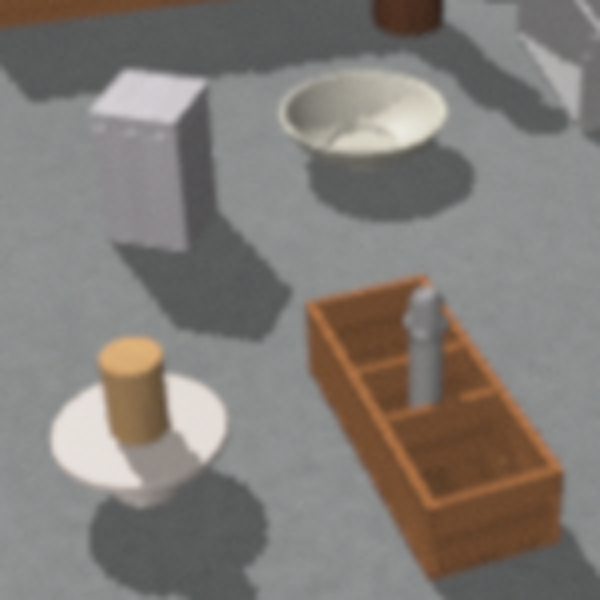

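View pics/zt.png

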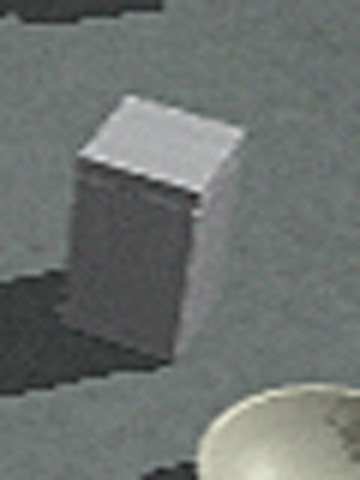

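View pics/zj.png

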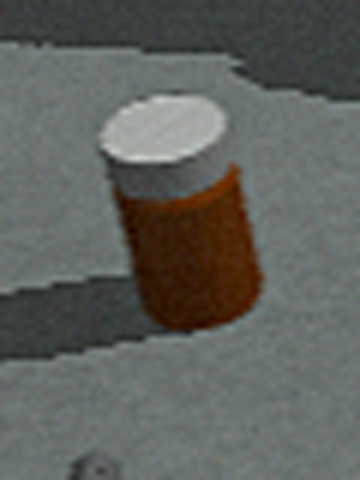

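```bash
cat >> h.py <<'E'
def ray(c,u,v,z):
    K=c['intrinsics'];R=c['R'];t=c['t'];C=-R.T@t;d=R.T@np.linalg.solve(K,[u,v,1.]);return C+d*(z-C[2])/d[2]
def rect(P,Q=None):
    pass
E
python3 - <<'E'
from h import *
s=ctrl.camera('scene');d=ctrl.camera('side')
np.set_printoptions(precision=4,suppress=True)
def P(n,c,pts,z,yawidx=None):
    X=np.array([ray(c,u,v,z) for u,v in pts]);m=X.mean(0)
    print(n,'ctr',m[:2], [(round(float(np.linalg.norm(X[i]-X[i-1])),4), round(float(np.degrees(np.arctan2(*(X[i]-X[i-1])[[1,0]]))),1)) for i in range(len(X))] if len(X)>1 else '')
P('caddyS',s,[(231.3,245),(304.7,239.7),(301.3,222.3),(231.3,227.2)],.046)
P('caddyD',d,[(310,257),(276.25,209.5),(247,215.75),(278.25,266.75)],.046)
P('tinS',s,[(362,185.8),(380.8,192.2),(373.8,202.2),(353,196.3)],.09)
P('tinD',d,[(201.25,157.5),(222,161.25),(214.5,171.25),(193,166.25)],.09)
P('jarS',s,[(157.3,191.5)],.09);P('jarD',d,[(253,360)],.09)
P('capS',s,[(275.4,202.7)],.036+0);P('capkS',s,[(274.8,188.2)],.08)
P('capD',d,[(205,248)],.036);P('capkD',d,[(203,228.75)],.08)
P('studS',s,[(266.5,215.3)],.099);P('studD',d,[(277,213)],.099)
P('dishS',s,[(397,252)],.032)
for x in (s,d):print(-x['R'].T@x['t'])
E
```

```text
caddyS ctr [ 0.5956 -0.0134] [(0.0647, 4.1), (0.1691, 93.7), (0.0648, -177.0), (0.1703, -86.2)]
caddyD ctr [ 0.5966 -0.0165] [(0.0638, 5.4), (0.1631, 93.9), (0.0656, -177.6), (0.1666, -85.5)]
tinS ctr [0.508 0.236] [(0.0549, 145.8), (0.0514, 52.9), (0.0491, -32.4), (0.053, -120.8)]
tinD ctr [0.5098 0.2319] [(0.0451, 56.0), (0.0547, -37.8), (0.0492, -121.9), (0.0569, 138.2)]
jarS ctr [ 0.4707 -0.2914] 
jarD ctr [ 0.4716 -0.2947] 
capS ctr [0.4588 0.0077] 
capkS ctr [0.4556 0.0072] 
capD ctr [0.4577 0.0012] 
capkD ctr [0.459  0.0043] 
studS ctr [ 0.5947 -0.0134] 
studD ctr [ 0.5969 -0.0156] 
dishS ctr [0.6578 0.28  ] 
[1.3171 0.0078 0.653 ]
[ 0.4058 -0.5761  0.5236]
```

```bash
cat >> h.py <<'E'
np.set_printoptions(precision=4,suppress=True)
def curR(o):
    w,x,y,z=o['eef_rot'];return Ro.from_quat([x,y,z,w]).as_matrix()
def goalR(yd):
    # tool x down, tool y at heading yd (deg)
    a=np.radians(yd);x=np.array([0,0,-1.]);y=np.array([np.cos(a),np.sin(a),0]);return np.column_stack([x,y,np.cross(x,y)])
def plan(pos,yd,o=None):
    o=o or ctrl.get_obs();R=curR(o);G=goalR(yd)
    print('rv',Ro.from_matrix(R.T@G).as_rotvec().round(4),'mm',(R.T@(np.array(pos)-o['eef_pos'])*1000).round(1),'cur',o['eef_pos'].round(4),'yaw',np.degrees(np.arctan2(R[1,1],R[0,1])).round(2),'F',o['wrist_force'].round(1),'op',round(o['opening'],3),'t',round(o['time_s'],2))
E
python3 - <<'E'
from h import *
o=ctrl.get_obs();print(curR(o),o['q'])
for y in (55,-35,145,-125):plan([.509,.234,.25],y)
E
```

```text
[[-0.0004  0.2647  0.9643]
 [-0.0008  0.9643 -0.2647]
 [-1.     -0.0008 -0.0002]] [ 1.0967  0.1812  1.6075  0.      1.3538 -0.2063]
rv [ 0.343  -0.      0.0009] mm [ -19.  -214.4  429. ] cur [0.152  0.5543 0.2309] yaw 74.65 F [0.7 0.1 0.1] op 0.998 t 0.25
rv [1.9138 0.0007 0.0007] mm [ -19.  -214.4  429. ] cur [0.152  0.5543 0.2309] yaw 74.65 F [0.7 0.1 0.1] op 0.998 t 0.25
rv [-1.2278 -0.0007  0.0006] mm [ -19.  -214.4  429. ] cur [0.152  0.5543 0.2309] yaw 74.65 F [0.7 0.1 0.1] op 0.998 t 0.25
rv [-2.7986 -0.0012 -0.    ] mm [ -19.  -214.4  429. ] cur [0.152  0.5543 0.2309] yaw 74.65 F [0.7 0.1 0.1] op 0.998 t 0.25
```

>>> servo_tool --pt "0.04 0 0 0 -27 54 1" --pt "0.09 0 0 0 -54 107 1" --pt "0.13 0 0 0 -80 161 1" --pt "0.17 0 0 5 -107 215 1" --pt "0.21 0 0 10 -134 268 1" --pt "0.26 0 0 15 -161 322 1" --pt "0.3 0 0 20 -188 375 1" --pt "0.343 0 0 30 -214 429 1"

```text
time_s: 1.25
eef_pos: [0.5107, 0.2329, 0.2013]
eef_rot: [0.675, 0.213, 0.674, -0.213]
wrist_force: [0.8, 1.0, -0.6]
opening: 0.996
```

Run:
```python
from h import *
plan([.509,.234,.20],55)
snap('wrist','w1')
```

```text
rv [-0.0015  0.0009 -0.0003] mm [ 1.3 -0.1 -2. ] cur [0.5107 0.2329 0.2013] yaw 54.92 F [ 0.8  1.  -0.6] op 0.996 t 1.25
```

View pics/w1.png

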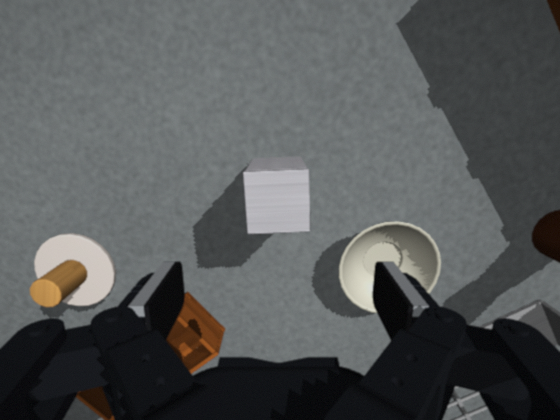

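```bash
cat >> h.py <<'E'
def wray(o,c,u,v,z):
    T=c['tool_from_camera'];R=curR(o);C=R@T[:3,3]+o['eef_pos'];d=R@T[:3,:3]@np.linalg.solve(c['intrinsics'],[u,v,1.]);return C+d*(z-C[2])/d[2]
E
python3 - <<'E'
from h import *
o,c=snap('wrist','w2')
im=cv2.imread('pics/w2.png')
cv2.imwrite('pics/w2z.png',cv2.resize(im[140:250,225:330],None,fx=5,fy=5,interpolation=cv2.INTER_CUBIC))
m=(im.min(2)>135).astype(np.uint8);m[:,:225]=0;m[:,330:]=0;m[:140]=0;m[250:]=0
cs,_=cv2.findContours(m,0,2);k=max(cs,key=cv2.contourArea);r=cv2.minAreaRect(k);B=cv2.boxPoints(r);print(r,B)
X=np.array([wray(o,c,u,v,.09) for u,v in B]);print(X,X.mean(0))
for i in range(4):
    e=X[i]-X[i-1];print(np.linalg.norm(e),np.degrees(np.arctan2(e[1],e[0])))
E
```

```text
((279.1767578125, 192.2426300048828), (66.35907745361328, 66.19255828857422), 87.61405944824219) [[244.7279 160.4697]
 [310.8631 157.7141]
 [313.6256 224.0156]
 [247.4904 226.7712]]
[[0.4706 0.228  0.09  ]
 [0.4988 0.2714 0.09  ]
 [0.5456 0.2428 0.09  ]
 [0.5159 0.1966 0.09  ]] [0.5077 0.2347 0.09  ]
0.05504191249244795 145.32369858038578
0.05175625586886316 57.01199020641617
0.054879650946371226 -31.32748983341928
0.05496841098491742 -122.81976142429477
```

View pics/w2z.png

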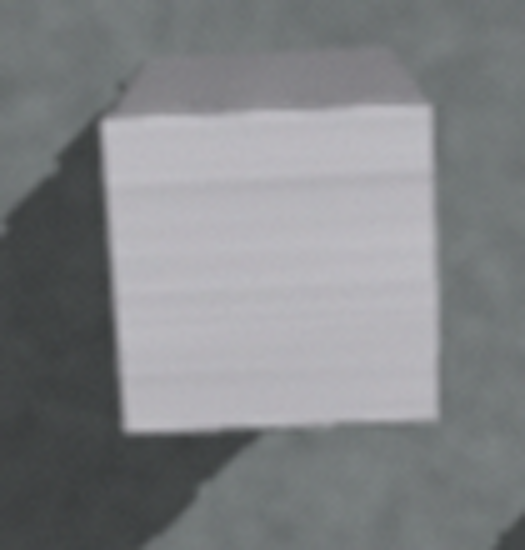

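Run:
```python
from h import *
o,c=snap('wrist','w3')
B=[(245.6,164),(311.4,160.8),(312.6,223.6),(249.8,226.6)]
X=np.array([wray(o,c,u,v,.09) for u,v in B]);print(X,X.mean(0))
for i in range(4):
    e=X[i]-X[i-1];print(np.linalg.norm(e),np.degrees(np.arctan2(e[1],e[0])))
a=cv2.imread('pics/w2.png').astype(int);b=cv2.imread('pics/w3.png');print(abs(a-b).mean())
plan([.5085,.2345,.2],57,o)
```

```text
[[0.4702 0.2294 0.09  ]
 [0.498  0.273  0.09  ]
 [0.5419 0.245  0.09  ]
 [0.5139 0.2009 0.09  ]] [0.506 0.237 0.09 ]
0.052149431576859896 146.8797181998623
0.05170766805484585 57.465424031975246
0.05202592406432377 -32.56751870700479
0.05221098302696772 -122.4020207097258
4.253484977324263
rv [-0.0415  0.0011  0.0021] mm [-0.2  1.4 -5.8] cur [0.5124 0.23   0.1998] yaw 54.62 F [ 0.8 -0.4  0.6] op 1.001 t 1.35
```

>>> servo_tool --pt "-0.042 0.001 0.002 0 1 -3 1" --pt "-0.042 0.001 0.002 0 1.5 -6 1" --pt "-0.042 0.001 0.002 0 1.5 -6 1" --pt "-0.042 0.001 0.002 0 1.5 -6 1" --pt "-0.042 0.001 0.002 0 1.5 -6 1" --pt "-0.042 0.001 0.002 0 1.5 -6 1" --pt "-0.042 0.001 0.002 0 1.5 -6 1" --pt "-0.042 0.001 0.002 0 1.5 -6 1"

```text
time_s: 2.4
eef_pos: [0.5064, 0.2367, 0.2]
eef_rot: [0.678, 0.2, 0.679, -0.2]
wrist_force: [0.3, 0.8, -0.1]
opening: 1.001
```

```bash
cat >> h.py <<'E'
def quad(im,lo,box,thr):
    x0,y0,x1,y1=box;m=np.zeros(im.shape[:2],np.uint8);m[y0:y1,x0:x1]=(im[y0:y1,x0:x1].min(2)>thr)
    cs,_=cv2.findContours(m,0,2);k=cv2.convexHull(max(cs,key=cv2.contourArea))
    for e in np.linspace(2,12,21):
        p=cv2.approxPolyDP(k,e,True)
        if len(p)==4:return p[:,0].astype(float)
E
python3 - <<'E'
from h import *
o,c=snap('wrist','w4');im=cv2.imread('pics/w4.png')
print(o['dq'].round(3))
for thr in (140,150,160):
    B=quad(im,0,(225,130,330,250),thr)
    X=np.array([wray(o,c,u,v,.09) for u,v in B]);print(B.tolist(),X.mean(0))
    print([(np.linalg.norm(X[i]-X[i-1]).round(4),np.degrees(np.arctan2(*(X[i]-X[i-1])[[1,0]])).round(1)) for i in range(4)])
plan([.5085,.2345,.2],57,o);plan([.5085,.2345,.2],57)
E
```

```text
[-0.001 -0.001 -0.     0.002  0.    -0.   ]
[[244.0, 178.0], [307.0, 177.0], [307.0, 238.0], [247.0, 239.0]] [0.5081 0.2348 0.09  ]
[(np.float64(0.052), np.float64(148.3)), (np.float64(0.0502), np.float64(58.1)), (np.float64(0.0519), np.float64(-31.4)), (np.float64(0.0505), np.float64(-121.8))]
[[308.0, 178.0], [306.0, 238.0], [246.0, 238.0], [245.0, 178.0]] [0.5081 0.2348 0.09  ]
[(np.float64(0.0502), np.float64(57.2)), (np.float64(0.0511), np.float64(-33.2)), (np.float64(0.0505), np.float64(-122.8)), (np.float64(0.0511), np.float64(146.5))]
[[308.0, 179.0], [306.0, 238.0], [246.0, 238.0], [245.0, 178.0]] [0.5082 0.2347 0.09  ]
[(np.float64(0.0502), np.float64(56.3)), (np.float64(0.0503), np.float64(-33.2)), (np.float64(0.0505), np.float64(-122.8)), (np.float64(0.0511), np.float64(146.5))]
rv [ 0.0025 -0.0018 -0.    ] mm [ 0.  -0.7  3. ] cur [0.5064 0.2367 0.2   ] yaw 57.14 F [ 0.3  0.8 -0.1] op 1.001 t 2.4
rv [ 0.0024 -0.0018 -0.    ] mm [ 0.  -0.7  3. ] cur [0.5064 0.2367 0.2   ] yaw 57.14 F [-0.5  0.  -0.5] op 0.999 t 2.45
```

>>> servo_tool --pt "0 -0.002 0 30 -0.5 2 1" --pt "0 -0.002 0 70 -0.5 2 1" --pt "0 -0.002 0 110 -0.5 2 1" --pt "0 -0.002 0 140 -0.5 2 1" --pt "0 -0.002 0 153 -0.5 2 1" --pt "0 -0.002 0 153 -0.5 2 1" --pt "0 -0.002 0 153 -0.5 2 1" --pt "0 -0.002 0 153 -0.5 2 1"

```text
time_s: 3.45
eef_pos: [0.5087, 0.2356, 0.0485]
eef_rot: [0.679, 0.2, 0.677, -0.2]
wrist_force: [-0.7, 0.5, -0.5]
opening: 1.002
```

Run:
```python
from h import *
plan([.508,.2348,.047],57)
snap('wrist','w5')
```

```text
rv [ 0.0025  0.002  -0.0019] mm [ 1.5 -1.1 -0.1] cur [0.5087 0.2356 0.0485] yaw 57.14 F [-0.7  0.5 -0.5] op 1.002 t 3.45
```

View pics/w5.png

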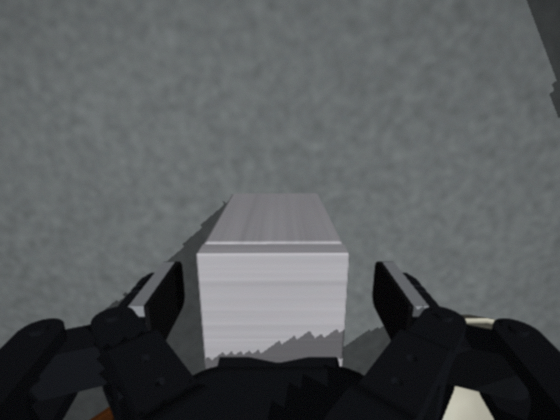

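Tin (columns 198–348) lies between the open pads (columns 183, 375). Closing.

>>> servo_tool --pt "0 0 0 1 -1 0 -1" --pt "0 0 0 1 -1 0 -1" --pt "0 0 0 1 -1 0 -1" --pt "0 0 0 1 -1 0 -1" --pt "0 0 0 1 -1 0 -1" --pt "0 0 0 1 -1 0 -1" --pt "0 0 0 1 -1 0 -1" --pt "0 0 0 1 -1 0 -1"

```text
time_s: 4.5
eef_pos: [0.5083, 0.2348, 0.0478]
eef_rot: [0.679, 0.2, 0.677, -0.2]
wrist_force: [-0.4, -0.7, 5.9]
opening: 0.614
```

Run:
```python
from h import *
plan([.508,.2348,.150],57)
```

```text
rv [ 0.0025  0.0023 -0.0021] mm [-102.2    0.    -0.1] cur [0.5083 0.2348 0.0478] yaw 57.14 F [-0.4 -0.7  5.9] op 0.614 t 4.5
```

Run:
```python
from h import *
plan([.592,.037,.165],4)
```

```text
rv [ 0.9275  0.0012 -0.003 ] mm [-117.1 -120.5  177.9] cur [0.5083 0.2348 0.0478] yaw 57.14 F [-0.4 -0.7  5.9] op 0.614 t 4.5
```

>>> servo_tool --pt "0 0 0 -30 0 0 -1" --pt "0 0 0 -80 0 0 -1" --pt "0.1 0 0 -115 -10 15 -1" --pt "0.26 0 0 -117 -35 50 -1" --pt "0.43 0 -0.001 -117 -60 88 -1" --pt "0.6 0 -0.002 -117 -85 125 -1" --pt "0.77 0 -0.003 -117 -105 155 -1" --pt "0.928 0.001 -0.003 -117 -120 178 -1"

```text
time_s: 5.5
eef_pos: [0.592, 0.0359, 0.1636]
eef_rot: [0.515, 0.484, 0.516, -0.484]
wrist_force: [-0.8, -0.4, -3.4]
opening: 0.61
```

Run:
```python
from h import *
plan([.592,.037,.165],4)
```

```text
rv [-0.0068 -0.0003  0.0021] mm [-1.4  0.  -1.1] cur [0.592  0.0359 0.1636] yaw 3.61 F [-0.8 -0.4 -3.4] op 0.61 t 5.5
```

>>> servo_tool --pt "-0.007 0 0 0 0 0 -1" --pt "-0.007 0 0 0 0 0 -1" --pt "-0.007 0 0 0 0 0 -1" --pt "-0.007 0 0 0 0 0 -1" --pt "-0.007 0 0 0 0 0 -1" --pt "-0.007 0 0 0 0 0 -1" --pt "-0.007 0 0 0 0 0 -1" --pt "-0.007 0 0 0 0 0 -1"

```text
time_s: 6.5
eef_pos: [0.592, 0.0359, 0.1636]
eef_rot: [0.517, 0.482, 0.518, -0.483]
wrist_force: [0.8, 0.4, -2.1]
opening: 0.615
```

Run:
```python
from h import *
plan([.592,.037,.165],4)
for n in ('scene','side','wrist'): snap(n,n+'6')
plan([.592,.037,.165],4)
a=cv2.imread('pics/scene6.png');b=cv2.imread('pics/side6.png')
x=cv2.resize(a[150:270,215:325],None,fx=3.5,fy=3.5,interpolation=cv2.INTER_CUBIC);y=cv2.resize(b[130:290,220:340],(315,420),interpolation=cv2.INTER_CUBIC)
cv2.imwrite('pics/zz6.png',np.hstack([x,y]))
```

```text
rv [ 0.0001 -0.0003  0.0021] mm [-1.4  0.1 -1.1] cur [0.592  0.0359 0.1636] yaw 4.01 F [ 0.8  0.4 -2.1] op 0.615 t 6.5
rv [ 0.0001 -0.0003  0.002 ] mm [-1.4  0.  -1.2] cur [0.592  0.0358 0.1636] yaw 4.0 F [ 1.6  0.7 -2.9] op 0.619 t 6.65
```

View pics/wrist6.png

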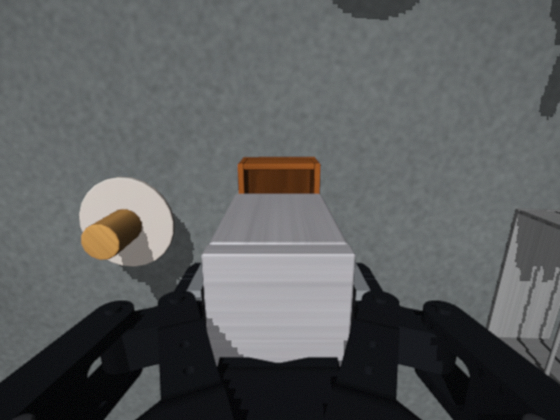

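View pics/zz6.png

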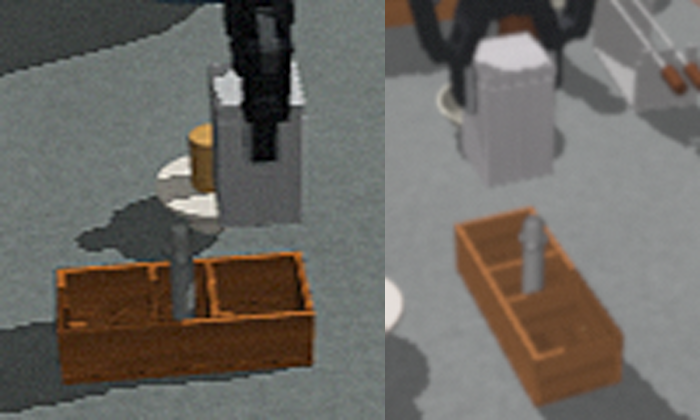

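Run:
```python
from h import *
im=cv2.imread('pics/wrist6.png')
cv2.imwrite('pics/z6.png',cv2.resize(im[145:205,225:335],None,fx=7,fy=7,interpolation=cv2.INTER_CUBIC))
```

```text
(no output)
```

View pics/z6.png

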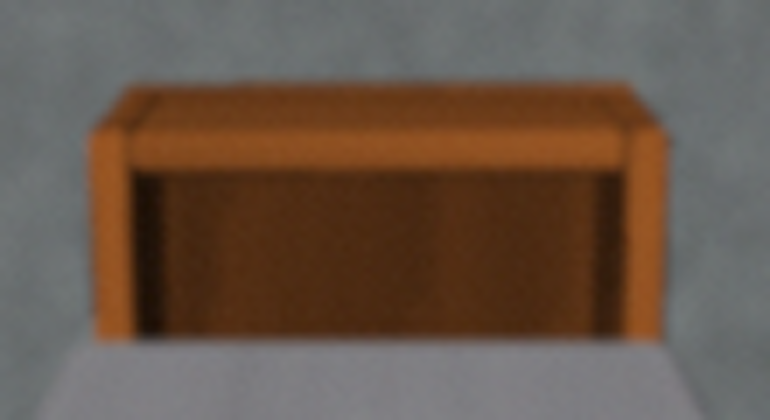

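Run:
```python
from h import *
o,c=snap('wrist','w7')
A=[wray(o,c,*p,.046) for p in [(237.9,163.6),(320.3,163.6),(244,169.1),(314.6,169)]]
for a in A:print(a)
e=A[1]-A[0];th=np.arctan2(e[1],e[0]);print('len',np.linalg.norm(e),'yaw',np.degrees(th),'inner len',np.linalg.norm(A[3]-A[2]))
x=np.array([np.cos(th),np.sin(th)]);y=np.array([-x[1],x[0]])
mo=(A[0]+A[1])[:2]/2;mi=(A[2]+A[3])[:2]/2
for th2 in (th,np.radians(4)):
    y=np.array([-np.sin(th2),np.cos(th2)]);print('center est',mo-y*.085,mi-y*.080,'bay',mo-y*.034,mi-y*.029)
for z in (.112,.115,.118,.121):
    B=[wray(o,c,*p,z) for p in [(237,193.7),(320.4,193.7)]];e=B[1]-B[0];m=(B[0]+B[1])/2
    print(z,np.linalg.norm(e),np.degrees(np.arctan2(e[1],e[0])),'tin c',m[:2]-.0265*np.array([-np.sin(.07),np.cos(.07)]))
plan([.592,.037,.165],4,o)
```

```text
[0.5577 0.0676 0.046 ]
[0.6243 0.0723 0.046 ]
[0.5628 0.0635 0.046 ]
[0.6201 0.0676 0.046 ]
len 0.06675487916025064 yaw 4.061275246202268 inner len 0.057467600849465755
center est [ 0.597  -0.0148] [ 0.5972 -0.0143] bay [0.5934 0.036 ] [0.5935 0.0366]
center est [ 0.5969 -0.0148] [ 0.5971 -0.0143] bay [0.5934 0.036 ] [0.5935 0.0366]
0.112 0.05172463096027611 4.069400529800759 tin c [0.5932 0.0343]
0.115 0.05092204245740729 4.069400529800764 tin c [0.5931 0.035 ]
0.118 0.05011945395453848 4.06940052980077 tin c [0.5931 0.0357]
0.121 0.04931686545166966 4.0694005298007765 tin c [0.593  0.0364]
rv [ 0.0001 -0.0003  0.002 ] mm [-1.4  0.  -1.2] cur [0.592  0.0358 0.1636] yaw 4.0 F [ 1.6  0.7 -2.9] op 0.619 t 6.65
```

>>> servo_tool --pt "0 0 0.002 10 0.8 -0.9 -1" --pt "0 0 0.002 25 0.8 -0.9 -1" --pt "0 0 0.002 40 0.8 -0.9 -1" --pt "0 0 0.002 52 0.8 -0.9 -1" --pt "0 0 0.002 62 0.8 -0.9 -1" --pt "0 0 0.002 70 0.8 -0.9 -1" --pt "0 0 0.002 77 0.8 -0.9 -1" --pt "0 0 0.002 84 0.8 -0.9 -1"

```text
time_s: 7.7
eef_pos: [0.5928, 0.0368, 0.0794]
eef_rot: [0.517, 0.482, 0.517, -0.482]
wrist_force: [0.6, 0.6, -2.4]
opening: 0.617
```

Run:
```python
from h import *
plan([.5930,.0367,.0545],4)
for n in ('wrist','scene'): snap(n,n+'8')
```

```text
rv [ 0.0001 -0.0002 -0.0005] mm [24.9  0.1  0.1] cur [0.5928 0.0368 0.0794] yaw 4.0 F [ 0.6  0.6 -2.4] op 0.617 t 7.7
```

View pics/wrist8.png

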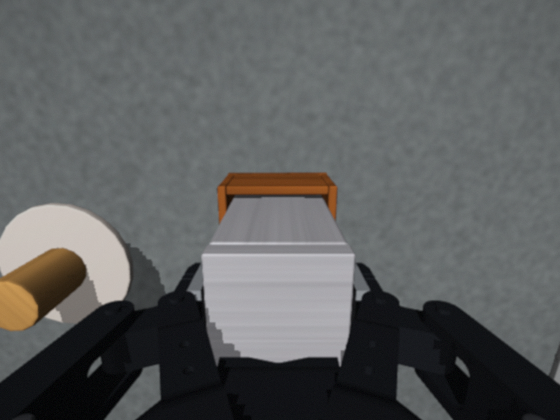

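Tin is entering the bay centred (walls 219/335, tin between) with no contact force. Down to the floor.

>>> servo_tool --pt "0 0 0 5 0 0 -1" --pt "0 0 0 10 0 0 -1" --pt "0 0 0 15 0 0 -1" --pt "0 0 0 19 0 0 -1" --pt "0 0 0 22 0 0 -1" --pt "0 0 0 24 0 0 -1" --pt "0 0 0 25.5 0 0 -1" --pt "0 0 0 25.5 0 0 -1"

```text
time_s: 8.8
eef_pos: [0.5922, 0.0369, 0.0539]
eef_rot: [0.517, 0.482, 0.518, -0.482]
wrist_force: [-2.2, 1.2, 2.8]
opening: 0.615
```

Run:
```python
from h import *
plan([.5930,.0367,.17],4)
```

```text
rv [ 0.0002 -0.0005  0.001 ] mm [-116.1    0.7    0.2] cur [0.5922 0.0369 0.0539] yaw 4.01 F [-2.2  1.2  2.8] op 0.615 t 8.8
```

>>> servo_tool --pt "0 0 0 0 0 0 0" --pt "0 0 0 0 0 0 1" --pt "0 0 0 0 0 0 1" --pt "0 0 0 0 0 0 1" --pt "0 0 0 0 0 0 1" --pt "0 0 0 -20 0 0 1" --pt "0 0 0 -60 0 0 1" --pt "0 0 0 -110 0 0 1"

```text
time_s: 9.8
eef_pos: [0.5918, 0.0369, 0.1655]
eef_rot: [0.516, 0.482, 0.518, -0.483]
wrist_force: [0.2, 0.0, -0.7]
opening: 1.004
```

Run:
```python
from h import *
plan([.471,-.293,.20],-30)
for n in ('scene','side'): snap(n,n+'9')
a=cv2.imread('pics/scene9.png');b=cv2.imread('pics/side9.png')
x=cv2.resize(a[150:270,215:325],None,fx=3.5,fy=3.5,interpolation=cv2.INTER_CUBIC);y=cv2.resize(b[130:290,220:340],(315,420),interpolation=cv2.INTER_CUBIC)
cv2.imwrite('pics/zz9.png',np.hstack([x,y]))
```

```text
rv [ 0.5935 -0.0001  0.0022] mm [ -34.4 -143.6  320.7] cur [0.5918 0.0369 0.1655] yaw 4.01 F [ 0.2  0.  -0.7] op 1.004 t 9.8
```

View pics/zz9.png

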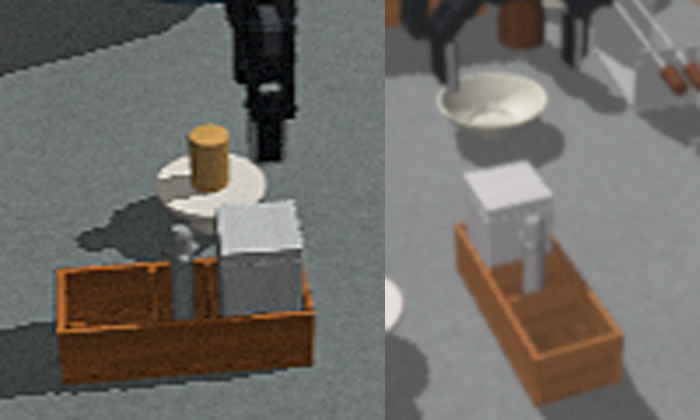

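Run:
```python
from h import *
plan([.471,-.293,.20],4)
```

```text
rv [ 0.0004  0.0021 -0.0117] mm [ -28.8 -148.3  319.8] cur [0.5968 0.0364 0.1723] yaw 4.02 F [-0.3 -0.1 -0.4] op 0.996 t 9.9
```

>>> servo_tool --pt "0 0 0 -10 -17 37 1" --pt "0 0 0 -20 -42 90 1" --pt "0 0 0 -29 -67 145 1" --pt "0 0 0 -29 -92 200 1" --pt "0 0 0 -29 -115 250 1" --pt "0 0 -0.005 -29 -135 292 1" --pt "0 0.002 -0.01 -29 -146 314 1" --pt "0 0.002 -0.01 -29 -148 320 1"

```text
time_s: 10.9
eef_pos: [0.4708, -0.2945, 0.2009]
eef_rot: [0.517, 0.483, 0.516, -0.482]
wrist_force: [0.2, -0.1, -0.4]
opening: 1.0
```

>>> servo_tool --pt "0 0 0 0 0 0 1" --pt "0 0 0 0 0 0 1" --pt "0 0 0 0 0 0 1" --pt "0 0 0 0 0 0 1" --pt "0 0 0 0 0 0 1" --pt "0 0 0 0 0 0 1" --pt "0 0 0 0 0 0 1" --pt "0 0 0 0 0 0 1"

```text
time_s: 11.9
eef_pos: [0.4707, -0.2946, 0.2009]
eef_rot: [0.517, 0.483, 0.516, -0.482]
wrist_force: [-0.1, -0.9, 0.1]
opening: 0.998
```

Run:
```python
from h import *
plan([.471,-.293,.20],4)
snap('wrist','w10')
```

```text
rv [-0.0021  0.0008 -0.0023] mm [ 0.9  0.4 -1.6] cur [ 0.4707 -0.2946  0.2009] yaw 3.88 F [-0.1 -0.9  0.1] op 0.998 t 11.9
```

View pics/w10.png

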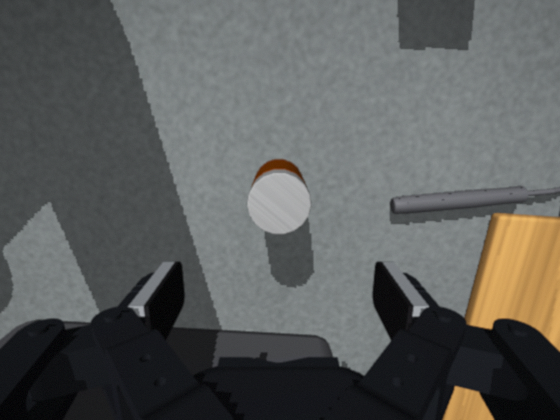

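Run:
```python
from h import *
s=ctrl.camera('scene')
for p in [(120,160),(80,230)]:print(ray(s,*p,0))
for z in(.2,.25,.3):print(ray(s,108,88,z))
o,c=snap('wrist','w11')
im=cv2.imread('pics/w11.png');m=np.zeros(im.shape[:2],np.uint8);m[150:245,235:325]=im[150:245,235:325].min(2)>150
cs,_=cv2.findContours(m,0,2);k=max(cs,key=cv2.contourArea);e=cv2.fitEllipse(cv2.convexHull(k));print(e)
p=wray(o,c,*e[0],.09);print(p)
for dx in(-1,1):print(wray(o,c,e[0][0]+dx*30.5,e[0][1],.09))
plan([p[0],p[1],.047],4,o)
```

```text
[ 0.1399 -0.5063  0.    ]
[ 0.5058 -0.5026  0.    ]
[ 0.0168 -0.53    0.2   ]
[ 0.1603 -0.4707  0.25  ]
[ 0.3038 -0.4113  0.3   ]
((278.333251953125, 202.6007080078125), (60.31970977783203, 61.99416732788086), 91.77444458007812)
[ 0.4717 -0.2914  0.09  ]
[ 0.4469 -0.2931  0.09  ]
[ 0.4966 -0.2897  0.09  ]
rv [-0.0021  0.0008 -0.0023] mm [153.9   0.9  -3.2] cur [ 0.4707 -0.2946  0.2009] yaw 3.88 F [ 0.1 -0.5 -0.5] op 0.997 t 12.0
```

>>> servo_tool --pt "0 0.001 -0.002 30 1 -3 1" --pt "0 0.001 -0.002 70 1 -3 1" --pt "0 0.001 -0.002 110 1 -3 1" --pt "0 0.001 -0.002 140 1 -3 1" --pt "0 0.001 -0.002 153 1 -3 1" --pt "0 0.001 -0.002 153 1 -3 1" --pt "0 0.001 -0.002 153 1 -3 1" --pt "0 0.001 -0.002 153 1 -3 1"

```text
time_s: 13.05
eef_pos: [0.4727, -0.2924, 0.0494]
eef_rot: [0.518, 0.483, 0.516, -0.483]
wrist_force: [0.6, 1.0, -0.4]
opening: 1.0
```

Run:
```python
from h import *
plan([.4717,-.2914,.047],4)
snap('wrist','w12')
```

```text
rv [-0.002   0.0018 -0.0021] mm [ 2.4 -1.  -1.1] cur [ 0.4727 -0.2924  0.0494] yaw 3.88 F [ 0.6  1.  -0.4] op 1.0 t 13.05
```

View pics/w12.png

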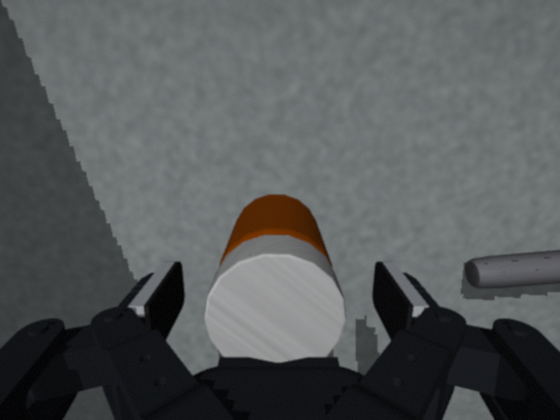

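Jar (columns 206–345) is centred between the pads. Nudge and close.

>>> servo_tool --pt "-0.002 0.002 -0.002 1.5 -1 -1 1" --pt "-0.002 0.002 -0.002 1.5 -1 -1 -1" --pt "-0.002 0.002 -0.002 1.5 -1 -1 -1" --pt "-0.002 0.002 -0.002 1.5 -1 -1 -1" --pt "-0.002 0.002 -0.002 1.5 -1 -1 -1" --pt "-0.002 0.002 -0.002 1.5 -1 -1 -1" --pt "-0.002 0.002 -0.002 1.5 -1 -1 -1" --pt "-0.002 0.002 -0.002 1.5 -1 -1 -1"

```text
time_s: 14.1
eef_pos: [0.4717, -0.2916, 0.048]
eef_rot: [0.517, 0.482, 0.517, -0.482]
wrist_force: [-0.1, -0.2, 5.3]
opening: 0.611
```

Run:
```python
from h import *
plan([.6005,-.0655,.165],4)
```

```text
rv [-0.     -0.     -0.0001] mm [-117.   144.3 -216.5] cur [ 0.4717 -0.2916  0.048 ] yaw 4.0 F [-0.1 -0.2  5.3] op 0.611 t 14.1
```

>>> servo_tool --pt "0 0 0 -25 0 0 -1" --pt "0 0 0 -70 0 0 -1" --pt "0 0 0 -110 20 -30 -1" --pt "0 0 0 -117 50 -75 -1" --pt "0 0 0 -117 82 -123 -1" --pt "0 0 0 -117 112 -168 -1" --pt "0 0 0 -117 135 -203 -1" --pt "0 0 0 -117 144 -216 -1"

```text
time_s: 15.1
eef_pos: [0.6002, -0.0634, 0.1637]
eef_rot: [0.517, 0.481, 0.519, -0.482]
wrist_force: [-0.6, -0.1, -2.7]
opening: 0.611
```

>>> servo_tool --pt "0 0 0 0 0 0 -1" --pt "0 0 0 0 0 0 -1" --pt "0 0 0 0 0 0 -1" --pt "0 0 0 0 0 0 -1" --pt "0 0 0 0 0 0 -1" --pt "0 0 0 0 0 0 -1" --pt "0 0 0 0 0 0 -1" --pt "0 0 0 0 0 0 -1"

```text
time_s: 16.1
eef_pos: [0.6002, -0.0633, 0.1637]
eef_rot: [0.517, 0.481, 0.519, -0.482]
wrist_force: [-0.4, -0.8, -1.7]
opening: 0.606
```

Run:
```python
from h import *
plan([.6006,-.0655,.165],4)
snap('wrist','w13'); snap('scene','s13'); snap('side','d13')
a=cv2.imread('pics/s13.png');b=cv2.imread('pics/d13.png')
x=cv2.resize(a[150:270,215:325],None,fx=3.5,fy=3.5,interpolation=cv2.INTER_CUBIC);y=cv2.resize(b[130:290,220:340],(315,420),interpolation=cv2.INTER_CUBIC)
cv2.imwrite('pics/zz13.png',np.hstack([x,y]))
```

```text
rv [ 0.0029 -0.0013  0.0017] mm [-1.3  0.2  2.2] cur [ 0.6002 -0.0633  0.1637] yaw 4.16 F [-0.4 -0.8 -1.7] op 0.606 t 16.1
```

View pics/w13.png

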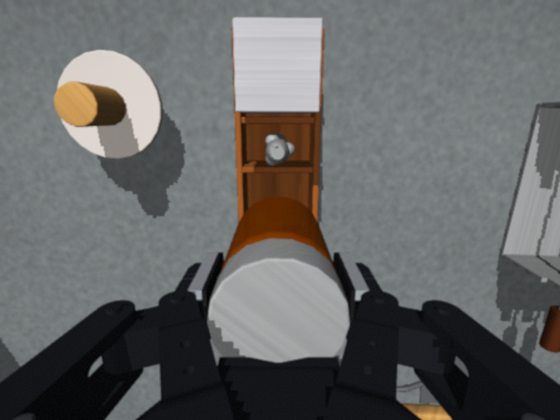

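View pics/zz13.png

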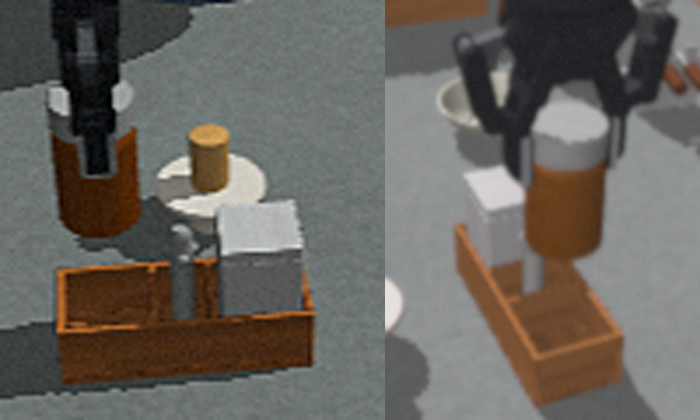

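Run:
```python
from h import *
im=cv2.imread('pics/w13.png')
cv2.imwrite('pics/z13.png',cv2.resize(im[100:220,225:335],None,fx=5,fy=5,interpolation=cv2.INTER_CUBIC))
```

```text
(no output)
```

View pics/z13.png

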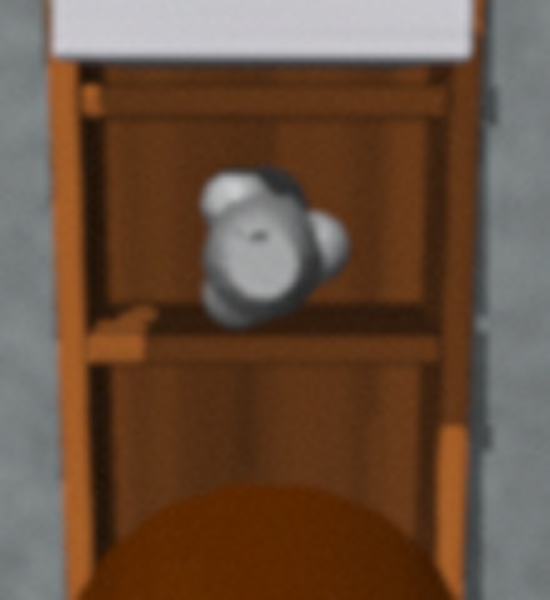

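Run:
```python
from h import *
o,c=snap('wrist','w14')
st=wray(o,c,277.2,152,.099);print('stud',st)
R=goalR(4)
y=np.array([-np.sin(.07),np.cos(.07)])
print('bayR from stud',st[:2]-.051*y)
d=wray(o,c,278,172.4,.046);print('div',d, d[:2]-.029*y)
for u in ((237.4,319),(242.6,313.4)):
    a=wray(o,c,u[0],172.4,.046);b=wray(o,c,u[1],172.4,.046);print(np.linalg.norm(a-b),(a+b)/2,((a+b)/2)[:2]-.029*y)
e=o['eef_pos'];print(e)
# project expected stud with TCP etc; tin top corner edge
for p in [(225+52/5,100+57/5),(225+470/5,100+55/5)]:print(wray(o,c,*p,.096))
plan([.6006,-.0655,.165],4,o)
```

```text
stud [ 0.5967 -0.0143  0.099 ]
bayR from stud [ 0.6003 -0.0652]
div [ 0.5988 -0.0364  0.046 ] [ 0.6008 -0.0653]
0.06663619518740257 [ 0.5989 -0.0363  0.046 ] [ 0.6009 -0.0653]
0.05781678697643581 [ 0.5988 -0.0364  0.046 ] [ 0.6008 -0.0653]
[ 0.6002 -0.0633  0.1637]
[0.5688 0.0085 0.096 ]
[0.6209 0.0126 0.096 ]
rv [ 0.0029 -0.0013  0.0018] mm [-1.3  0.2  2.2] cur [ 0.6002 -0.0633  0.1637] yaw 4.17 F [-0.1 -0.3 -2.9] op 0.611 t 16.25
```

>>> servo_tool --pt "0.003 -0.001 0.002 5 0.3 2 -1" --pt "0.003 -0.001 0.002 20 0.3 2 -1" --pt "0.003 -0.001 0.002 35 0.3 2 -1" --pt "0.003 -0.001 0.002 47 0.3 2 -1" --pt "0.003 -0.001 0.002 55 0.3 2 -1" --pt "0.003 -0.001 0.002 60 0.3 2 -1" --pt "0.003 -0.001 0.002 62 0.3 2 -1" --pt "0.003 -0.001 0.002 62 0.3 2 -1"

```text
time_s: 17.3
eef_pos: [0.6008, -0.0653, 0.1019]
eef_rot: [0.517, 0.482, 0.517, -0.482]
wrist_force: [-0.3, -0.2, -1.8]
opening: 0.611
```

Run:
```python
from h import *
plan([.6006,-.0653,.054],4)
snap('wrist','w15');snap('side','d15')
b=cv2.imread('pics/d15.png');cv2.imwrite('pics/zd15.png',cv2.resize(b[130:290,220:340],None,fx=4,fy=4)[:600])
```

```text
rv [-0.0001 -0.0001 -0.0006] mm [47.9 -0.2  0. ] cur [ 0.6008 -0.0653  0.1019] yaw 4.0 F [-0.3 -0.2 -1.8] op 0.611 t 17.3
```

View pics/w15.png

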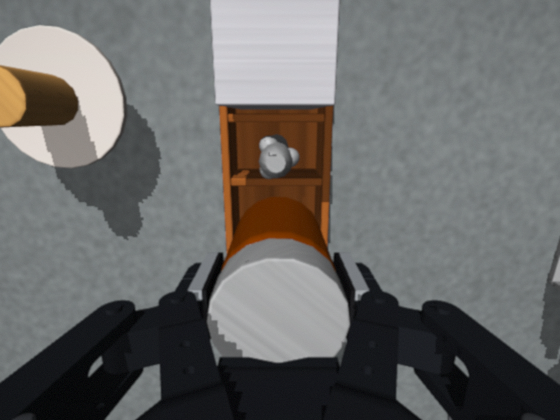

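View pics/zd15.png

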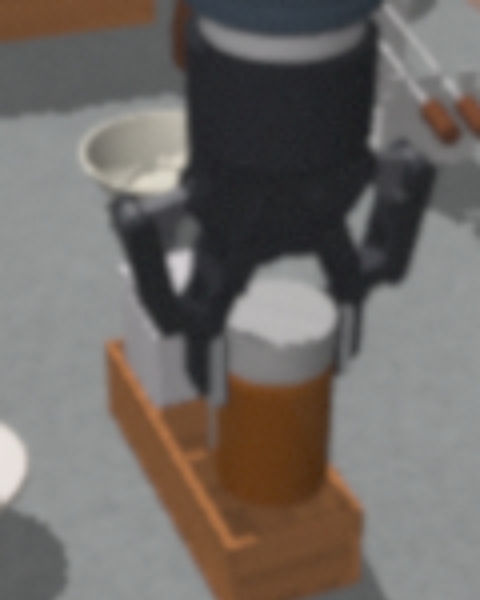

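>>> servo_tool --pt "0 0 0 6 0 0 -1" --pt "0 0 0 13 0 0 -1" --pt "0 0 0 20 0 0 -1" --pt "0 0 0 27 0 0 -1" --pt "0 0 0 34 0 0 -1" --pt "0 0 0 40 0 0 -1" --pt "0 0 0 45 0 0 -1" --pt "0 0 0 48 0 0 -1"

```text
time_s: 18.4
eef_pos: [0.6009, -0.0653, 0.0539]
eef_rot: [0.517, 0.482, 0.517, -0.482]
wrist_force: [-7.4, -0.5, 20.1]
opening: 0.609
```

Run:
```python
from h import *
plan([.6006,-.0653,.17],4)
snap('wrist','w16')
```

```text
rv [-0.0001 -0.     -0.0007] mm [-116.1   -0.2   -0. ] cur [ 0.6009 -0.0653  0.0539] yaw 4.0 F [-7.4 -0.5 20.1] op 0.609 t 18.4
```

View pics/w16.png

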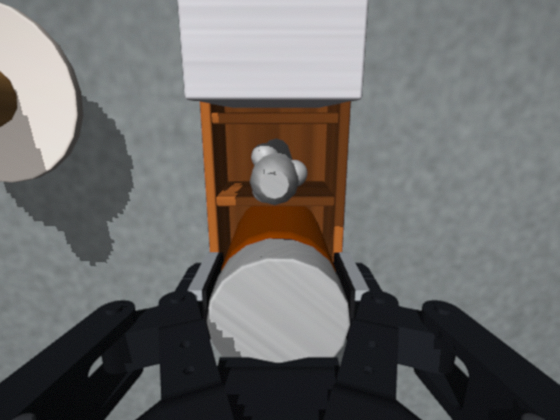

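>>> servo_tool --pt "0 0 0 -0.5 0 0 -1" --pt "0 0 0 -0.5 0 0 0" --pt "0 0 0 -0.5 0 0 1" --pt "0 0 0 -0.5 0 0 1" --pt "0 0 0 -0.5 0 0 1" --pt "0 0 0 -20 0 0 1" --pt "0 0 0 -60 0 0 1" --pt "0 0 0 -110 0 0 1"

```text
time_s: 19.45
eef_pos: [0.6003, -0.0652, 0.1658]
eef_rot: [0.517, 0.482, 0.517, -0.482]
wrist_force: [0.7, -1.3, 0.8]
opening: 1.002
```

Run:
```python
from h import *
plan([.458,.005,.17],4)
for n in ('scene','side'): snap(n,n+'17')
a=cv2.imread('pics/scene17.png');b=cv2.imread('pics/side17.png')
x=cv2.resize(a[150:270,215:325],None,fx=3.5,fy=3.5,interpolation=cv2.INTER_CUBIC);y=cv2.resize(b[130:290,220:340],(315,420),interpolation=cv2.INTER_CUBIC)
cv2.imwrite('pics/zz17.png',np.hstack([x,y]))
```

```text
rv [-0.0001 -0.0003  0.0002] mm [  -4.2 -137.1  -80. ] cur [ 0.6003 -0.0652  0.1658] yaw 4.0 F [ 0.7 -1.3  0.8] op 1.002 t 19.45
```

View pics/zz17.png

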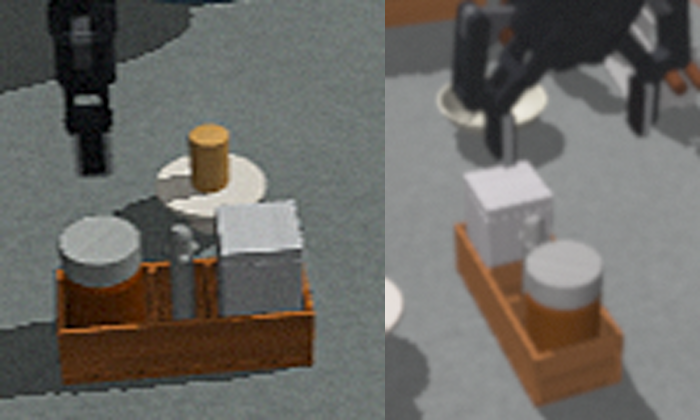

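>>> servo_tool --pt "0 0 0 -8 -15 -9 1" --pt "0 0 0 -16 -40 -23 1" --pt "0 0 0 -24 -70 -41 1" --pt "0 0 0 -24 -100 -58 1" --pt "0 0 0 -24 -125 -73 1" --pt "0 0 0 -24 -137 -80 1" --pt "0 0 0 -24 -137 -80 1" --pt "0 0 0 -24 -137 -80 1"

```text
time_s: 20.55
eef_pos: [0.4636, 0.0032, 0.195]
eef_rot: [0.522, 0.485, 0.512, -0.48]
wrist_force: [0.0, -0.8, -0.2]
opening: 1.006
```

Run:
```python
from h import *
plan([.458,.005,.19],4)
snap('wrist','w18')
```

```text
rv [-0.0001  0.0054 -0.0143] mm [ 4.9 -5.6 -2.2] cur [0.4636 0.0032 0.195 ] yaw 4.0 F [ 0.  -0.8 -0.2] op 1.006 t 20.55
```

View pics/w18.png

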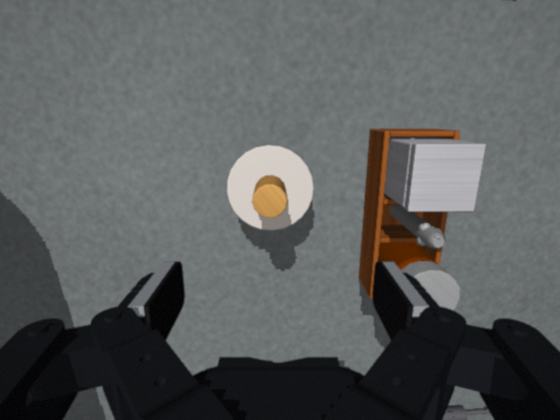

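Run:
```python
from h import *
o,c=snap('wrist','w19');im=cv2.imread('pics/w19.png').astype(int)
roi=np.zeros(im.shape[:2],bool);roi[135:250,215:330]=1
sub=im[...,2]-im[...,0]
m=((sub>70)&(im[...,2]>180)&roi).astype(np.uint8)
m2=((im.min(2)>120)&roi|((sub>40)&roi)).astype(np.uint8)
for mm,z in((m,.08),(m2,.036)):
    cs,_=cv2.findContours(mm,0,2);k=max(cs,key=cv2.contourArea);e=cv2.fitEllipse(cv2.convexHull(k));p=wray(o,c,*e[0],z)
    print(e,p, np.linalg.norm(wray(o,c,e[0][0]-e[1][1]/2,e[0][1],z)-wray(o,c,e[0][0]+e[1][1]/2,e[0][1],z)))
im=im.astype(np.uint8)
cv2.imwrite('pics/z19.png',cv2.resize(im[135:245,215:325],None,fx=5,fy=5,interpolation=cv2.INTER_CUBIC))
plan([.458,.005,.047],4,o)
```

```text
((269.0824279785156, 199.95697021484375), (32.07063674926758, 33.38823699951172), 94.28856658935547) [0.4582 0.0067 0.08  ] 0.02760732603239025
((269.6758728027344, 186.7664031982422), (85.37274932861328, 88.59911346435547), 90.66146850585938) [0.4581 0.008  0.036 ] 0.08482491773228246
rv [-0.0002  0.0052 -0.0137] mm [147.7  -7.4  -2.9] cur [0.4635 0.0032 0.1948] yaw 3.99 F [-0.2 -0.2  0.1] op 1.0 t 20.6
```

View pics/z19.png

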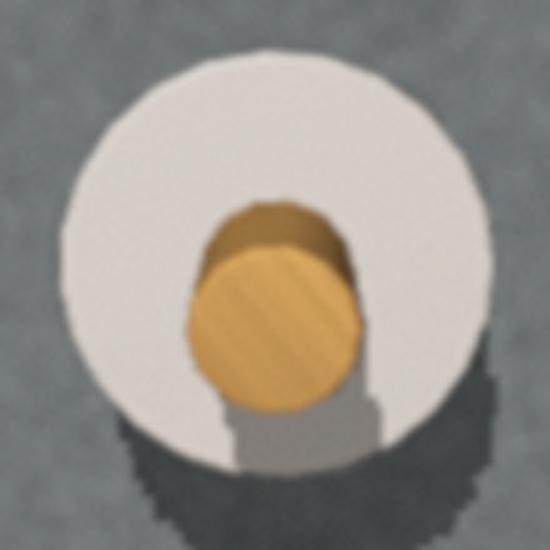

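Run:
```python
from h import *
plan([.4581,.0073,.041],4)
plan([.4581,.0073,.09],4)
```

```text
rv [-0.0003  0.005  -0.0133] mm [153.5  -7.1  -5.2] cur [0.4634 0.0032 0.1947] yaw 3.99 F [ 0.1 -0.7  0.7] op 0.997 t 20.65
rv [-0.0003  0.005  -0.0133] mm [104.6  -6.4  -4.9] cur [0.4634 0.0032 0.1947] yaw 3.99 F [ 0.1 -0.7  0.7] op 0.997 t 20.65
```

>>> servo_tool --pt "0 0.005 -0.013 20 -5.5 -4.5 1" --pt "0 0.005 -0.013 50 -6 -4.7 1" --pt "0 0.005 -0.013 80 -6 -4.8 1" --pt "0 0.005 -0.013 98 -6.4 -4.9 1" --pt "0 0.005 -0.013 104 -6.4 -4.9 1" --pt "0 0.005 -0.013 104 -6.4 -4.9 1" --pt "0 0.005 -0.013 104 -6.4 -4.9 1" --pt "0 0.005 -0.013 104 -6.4 -4.9 1"

```text
time_s: 21.65
eef_pos: [0.4587, 0.0072, 0.0913]
eef_rot: [0.518, 0.483, 0.517, -0.482]
wrist_force: [0.2, -0.2, 0.3]
opening: 0.999
```

Run:
```python
from h import *
plan([.4581,.0073,.041],4)
```

```text
rv [-0.0002  0.0005 -0.0018] mm [50.3 -0.7 -0.2] cur [0.4587 0.0072 0.0913] yaw 3.99 F [ 0.2 -0.2  0.3] op 0.999 t 21.65
```

>>> servo_tool --pt "0 0 -0.002 15 -0.7 -0.2 1" --pt "0 0 -0.002 35 -0.7 -0.2 1" --pt "0 0 -0.002 48 -0.7 -0.2 1" --pt "0 0 -0.002 50 -0.7 -0.2 1" --pt "0 0 -0.002 50 -0.7 -0.2 1" --pt "0 0 -0.002 50 -0.7 -0.2 1" --pt "0 0 -0.002 50 -0.7 -0.2 1" --pt "0 0 -0.002 50 -0.7 -0.2 1"

```text
time_s: 22.65
eef_pos: [0.4583, 0.0072, 0.0416]
eef_rot: [0.517, 0.482, 0.517, -0.482]
wrist_force: [0.3, 0.1, 0.2]
opening: 1.002
```

Run:
```python
from h import *
plan([.4581,.0073,.041],4)
snap('side','d20');b=cv2.imread('pics/d20.png');cv2.imwrite('pics/zd20.png',cv2.resize(b[170:290,150:270],None,fx=4.5,fy=4.5))
snap('wrist','w20')
```

```text
rv [-0.0003  0.0007 -0.0004] mm [ 0.6 -0.2 -0.1] cur [0.4583 0.0072 0.0416] yaw 3.98 F [0.3 0.1 0.2] op 1.002 t 22.65
```

View pics/zd20.png

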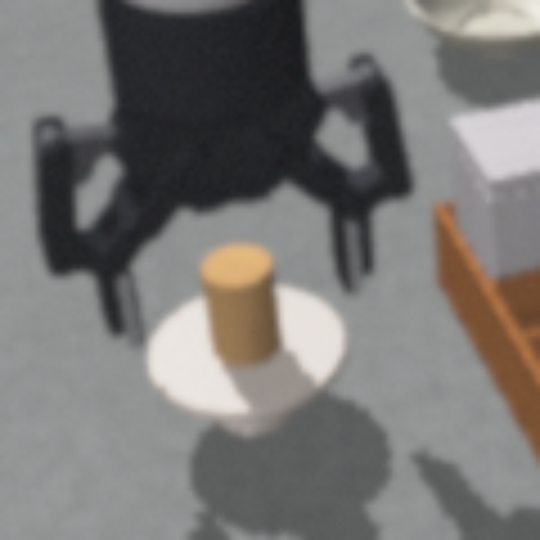

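View pics/w20.png

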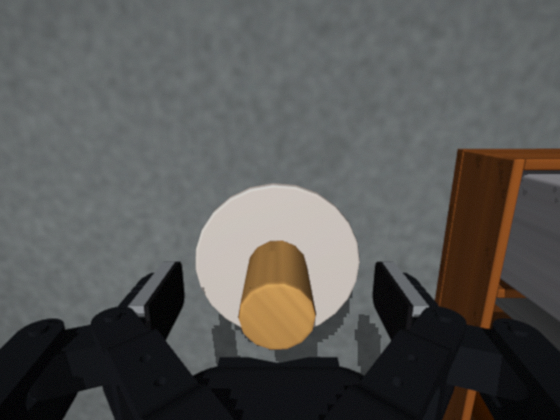

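>>> servo_tool --pt "0 0 0 0 0 0 -1" --pt "0 0 0 0 0 0 -1" --pt "0 0 0 0 0 0 -1" --pt "0 0 0 0 0 0 -1" --pt "0 0 0 0 0 0 -1" --pt "0 0 0 0 0 0 -1" --pt "0 0 0 0 0 0 -1" --pt "0 0 0 0 0 0 -1"

```text
time_s: 23.75
eef_pos: [0.4582, 0.0072, 0.0416]
eef_rot: [0.517, 0.482, 0.517, -0.482]
wrist_force: [-2.6, 0.1, 4.8]
opening: 0.34
```

Run:
```python
from h import *
plan([.5967,-.0144,.165],4)
```

```text
rv [-0.0002  0.0006 -0.0002] mm [-123.4  136.6   31.3] cur [0.4582 0.0072 0.0416] yaw 3.99 F [-2.6  0.1  4.8] op 0.34 t 23.75
```

>>> servo_tool --pt "0 0 0 -25 0 0 -1" --pt "0 0 0 -75 0 0 -1" --pt "0 0 0 -115 10 2 -1" --pt "0 0 0 -130 40 9 -1" --pt "0 0 0 -130 80 18 -1" --pt "0 0 0 -130 115 26 -1" --pt "0 0 0 -130 132 30 -1" --pt "0 0 0 -130 137 31 -1"

```text
time_s: 24.75
eef_pos: [0.5973, -0.0142, 0.1706]
eef_rot: [0.517, 0.482, 0.517, -0.483]
wrist_force: [-0.7, 0.0, -1.2]
opening: 0.338
```

>>> servo_tool --pt "0 0 0 0 0 0 -1" --pt "0 0 0 0 0 0 -1" --pt "0 0 0 0 0 0 -1" --pt "0 0 0 0 0 0 -1" --pt "0 0 0 0 0 0 -1" --pt "0 0 0 0 0 0 -1" --pt "0 0 0 0 0 0 -1" --pt "0 0 0 0 0 0 -1"

```text
time_s: 25.75
eef_pos: [0.5973, -0.0142, 0.1705]
eef_rot: [0.517, 0.482, 0.517, -0.483]
wrist_force: [0.5, 0.1, -1.4]
opening: 0.334
```

Run:
```python
from h import *
plan([.5967,-.0144,.155],4)
for n in ('scene','side','wrist'): snap(n,n+'21')
a=cv2.imread('pics/scene21.png');b=cv2.imread('pics/side21.png')
x=cv2.resize(a[150:270,215:325],None,fx=3.5,fy=3.5,interpolation=cv2.INTER_CUBIC);y=cv2.resize(b[130:290,220:340],(315,420),interpolation=cv2.INTER_CUBIC)
cv2.imwrite('pics/zz21.png',np.hstack([x,y]))
```

```text
rv [-0.0004  0.0002  0.001 ] mm [15.5 -0.6  0.1] cur [ 0.5973 -0.0142  0.1705] yaw 3.98 F [ 0.5  0.1 -1.4] op 0.334 t 25.75
```

View pics/zz21.png

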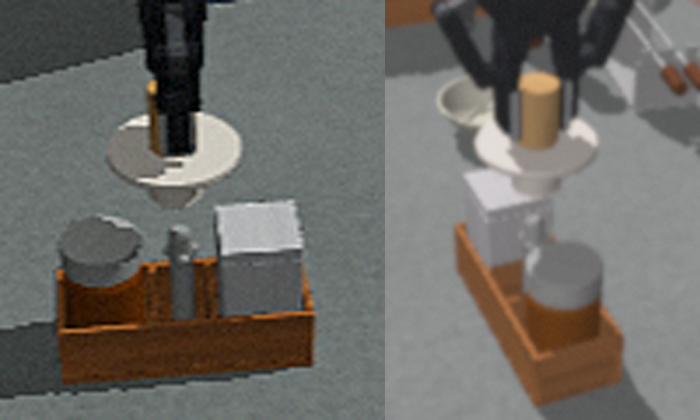

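View pics/wrist21.png

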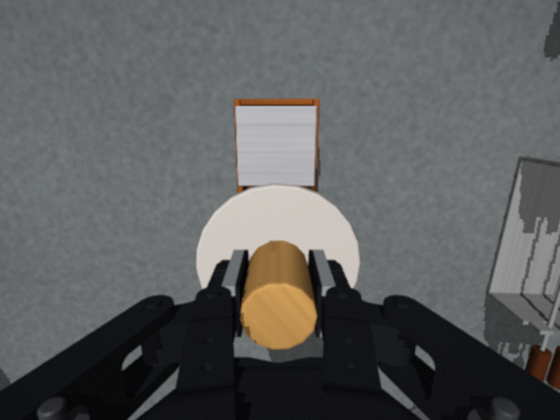

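>>> servo_tool --pt "0 0 0.001 5 -0.5 0 -1" --pt "0 0 0.001 11 -0.5 0 -1" --pt "0 0 0.001 18 -0.5 0 -1" --pt "0 0 0.001 25 -0.5 0 -1" --pt "0 0 0.001 31 -0.5 0 -1" --pt "0 0 0.001 36 -0.5 0 -1" --pt "0 0 0.001 38 -0.5 0 -1" --pt "0 0 0.001 38 -0.5 0 -1"

```text
time_s: 26.9
eef_pos: [0.5968, -0.0143, 0.1325]
eef_rot: [0.517, 0.482, 0.517, -0.482]
wrist_force: [0.2, -0.3, -1.1]
opening: 0.335
```

Run:
```python
from h import *
plan([.5967,-.0144,.1106],4)
for n in ('scene','side','wrist'): snap(n,n+'22')
a=cv2.imread('pics/scene22.png');b=cv2.imread('pics/side22.png')
x=cv2.resize(a[150:270,215:325],None,fx=3.5,fy=3.5,interpolation=cv2.INTER_CUBIC);y=cv2.resize(b[130:290,220:340],(315,420),interpolation=cv2.INTER_CUBIC)
cv2.imwrite('pics/zz22.png',np.hstack([x,y]))
```

```text
rv [-0.0003  0.0002  0.    ] mm [21.9 -0.1  0.1] cur [ 0.5968 -0.0143  0.1325] yaw 3.98 F [ 0.2 -0.3 -1.1] op 0.335 t 26.9
```

View pics/zz22.png

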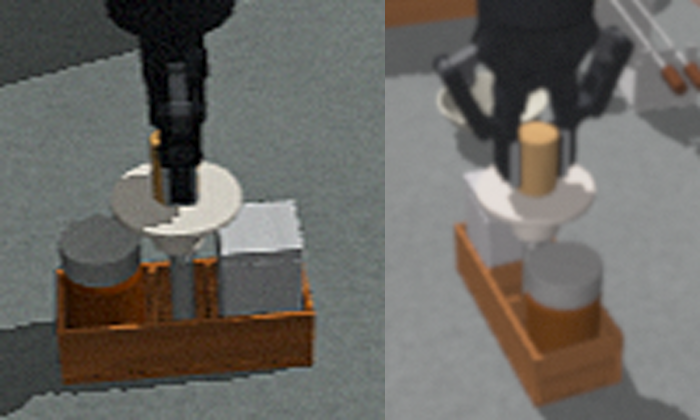

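Cap's hub is over the stud, no contact force. Push down through the catches.

>>> servo_tool --pt "0 0 0 4 0 0 -1" --pt "0 0 0 8 0 0 -1" --pt "0 0 0 11 0 0 -1" --pt "0 0 0 14 0 0 -1" --pt "0 0 0 17 0 0 -1" --pt "0 0 0 19 0 0 -1" --pt "0 0 0 21 0 0 -1" --pt "0 0 0 21.5 0 0 -1"

```text
time_s: 28.05
eef_pos: [0.5971, -0.0145, 0.1112]
eef_rot: [0.517, 0.482, 0.517, -0.482]
wrist_force: [-0.4, 0.8, -0.5]
opening: 0.336
```

Run:
```python
from h import *
plan([.5967,-.0144,.1106],4)
for n in ('scene','side'): snap(n,n+'23')
a=cv2.imread('pics/scene23.png');b=cv2.imread('pics/side23.png')
x=cv2.resize(a[150:270,215:325],None,fx=3.5,fy=3.5,interpolation=cv2.INTER_CUBIC);y=cv2.resize(b[130:290,220:340],(315,420),interpolation=cv2.INTER_CUBIC)
cv2.imwrite('pics/zz23.png',np.hstack([x,y]))
plan([.5967,-.0144,.1106],4)
```

```text
rv [-0.0005  0.0006 -0.0004] mm [ 0.6 -0.3 -0.2] cur [ 0.5971 -0.0145  0.1112] yaw 3.97 F [-0.4  0.8 -0.5] op 0.336 t 28.05
rv [-0.0005  0.0005 -0.0005] mm [ 0.7 -0.4 -0.1] cur [ 0.5971 -0.0145  0.1113] yaw 3.97 F [-0.4  0.9 -1.4] op 0.335 t 28.15
```

View pics/zz23.png

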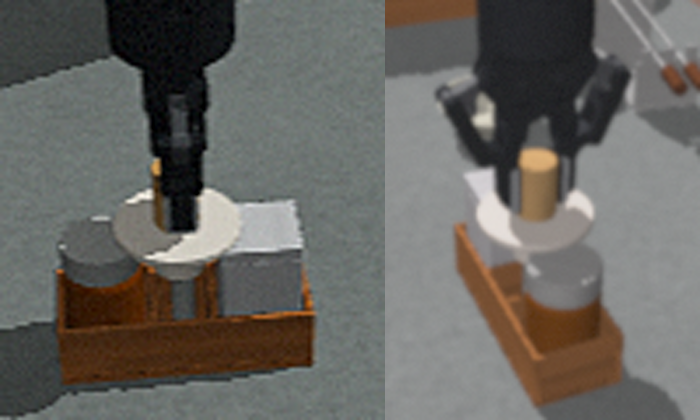

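>>> servo_tool --pt "0 0 0 0.3 0 0 -1" --pt "0 0 0 0.6 0 0 -1" --pt "0 0 0 0.9 0 0 -1" --pt "0 0 0 1.2 0 0 -1" --pt "0 0 0 1.4 0 0 -1" --pt "0 0 0 1.4 0 0 -1" --pt "0 0 0 1.4 0 0 -1" --pt "0 0 0 1.4 0 0 -1"

```text
time_s: 29.15
eef_pos: [0.5973, -0.0145, 0.1105]
eef_rot: [0.517, 0.482, 0.517, -0.482]
wrist_force: [-2.8, 2.6, 5.8]
opening: 0.337
```

Run:
```python
from h import *
for i in range(3):plan([.5967,-.0144,.1106],4)
```

```text
rv [-0.0005  0.0007 -0.001 ] mm [-0.1 -0.5 -0.1] cur [ 0.5973 -0.0145  0.1105] yaw 3.97 F [-2.8  2.6  5.8] op 0.337 t 29.15
rv [-0.0005  0.0007 -0.001 ] mm [-0.1 -0.5 -0.1] cur [ 0.5973 -0.0145  0.1105] yaw 3.97 F [-2.8  2.6  5.8] op 0.337 t 29.15
rv [-0.0005  0.0007 -0.001 ] mm [-0.1 -0.5 -0.1] cur [ 0.5973 -0.0145  0.1105] yaw 3.97 F [-2.8  2.6  5.8] op 0.337 t 29.15
```

>>> servo_tool --pt "0 0 0 0.8 0 0 -1" --pt "0 0 0 1.2 0 0 -1" --pt "0 0 0 1.6 0 0 -1" --pt "0 0 0 1.9 0 0 -1" --pt "0 0 0 1.9 0 0 -1" --pt "0 0 0 1.9 0 0 -1" --pt "0 0 0 1.9 0 0 -1" --pt "0 0 0 1.9 0 0 -1"

```text
time_s: 30.15
eef_pos: [0.5973, -0.0145, 0.1104]
eef_rot: [0.518, 0.482, 0.517, -0.482]
wrist_force: [-6.8, 1.9, 13.9]
opening: 0.337
```

Run:
```python
from h import *
plan([.5967,-.0144,.1106],4)
for n in ('scene','side','wrist'): snap(n,n+'24')
plan([.5967,-.0144,.1106],4)
a=cv2.imread('pics/scene24.png');b=cv2.imread('pics/side24.png')
x=cv2.resize(a[150:270,215:325],None,fx=3.5,fy=3.5,interpolation=cv2.INTER_CUBIC);y=cv2.resize(b[130:290,220:340],(315,420),interpolation=cv2.INTER_CUBIC)
cv2.imwrite('pics/zz24.png',np.hstack([x,y]))
```

```text
rv [-0.0002  0.001  -0.0011] mm [-0.2 -0.6 -0.2] cur [ 0.5973 -0.0145  0.1104] yaw 3.99 F [-6.8  1.9 13.9] op 0.337 t 30.15
rv [-0.0002  0.001  -0.0012] mm [-0.2 -0.6 -0.2] cur [ 0.5973 -0.0145  0.1104] yaw 3.99 F [-7.1  2.2 13.4] op 0.339 t 30.3
```

View pics/zz24.png

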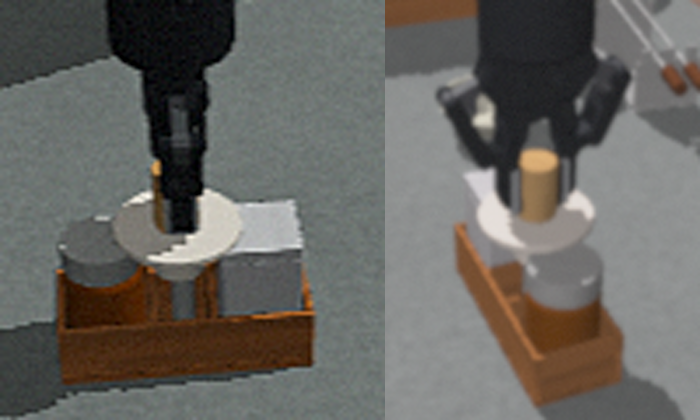

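View pics/wrist24.png

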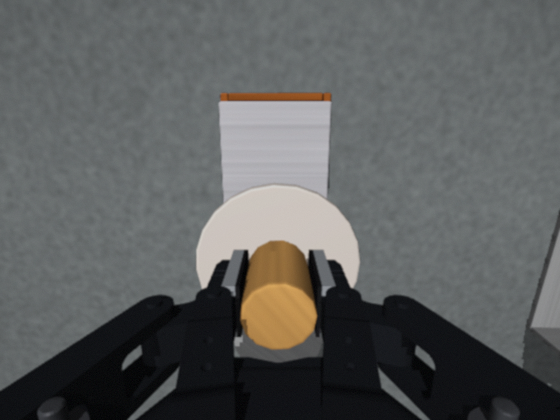

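Run:
```python
from h import *
s=ctrl.camera('scene')
for z in (.105,.118):print(z,ray(s,265.3,214.3,z))
w={}
for n in ('wrist21','wrist24'):
    im=cv2.imread(f'pics/{n}.png')[180:350,195:362].astype(int);w[n]=im
print('hand-relative change',np.median(abs(w['wrist21']-w['wrist24'])))
plan([.5967,-.0144,.1106],4)
print(ctrl.hand_in())
```

```text
0.105 [ 0.5987 -0.0159  0.105 ]
0.118 [ 0.6158 -0.0153  0.118 ]
hand-relative change 3.0
rv [-0.0001  0.0011 -0.0011] mm [-0.2 -0.6 -0.2] cur [ 0.5973 -0.0145  0.1104] yaw 3.99 F [-7.6  2.1 13.3] op 0.339 t 30.35
the job is handed in; nothing more can be done
None
```

The tin is in the +y bay and the jar in the -y bay, both upright and down on the floor. The cap is pushed past the catches and fully home on the stud. I handed the job in at about 30 s with the gripper still holding the knob and pressing down.

**Last checks:**
- **Cap height:** the tool stopped at z = 0.1104 m, against a predicted 0.1106 m for fully home. The scene camera puts the disc within about 2.5 mm of the stud's axis if it is at home height; at the catches it would be about 19 mm off.
- **Grip:** the cap had not slipped in the fingers between lifting and pressing, judging by the wrist pictures.
- **Pressing force:** the wrist read about 13 N upwards, with about 8 N of sideways load left over.
- **Tin and jar:** both were set down at the same tool height, 0.0539 m, which matches the bay floor. They looked upright and seated in the pictures.
- **Olive dish and spatula:** nothing came near either one. I did not measure their positions again at the end.

**Not confirmed directly:** I did not record the force peak of the click, because force is only reported at the end of each move. That the cap clicked home rests on its final height, the firm stop there and the unchanged grip.

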